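# Square up the fold-up backdrop

## Robot

A 6-joint arm with a two-finger parallel gripper is mounted at the origin on a cart in front of the work surface, level with it; the furniture and walls round the work are solid. World frame = base frame: x ahead of the robot, y to its left, z up, the work surface at z = 0. Lengths are in m, angles in rad, forces in N, time in s.
With the tool pointing down it reaches from about 0.3 to 0.875 m from the base axis. Payload 6.4 kg.
Tool frame: the origin (TCP) lies midway between the tips of the shut fingers; the grasp point (between the pads) lies 19 mm behind it (ctrl.tcp_to_grasp is the distance from the TCP to the grasp point, in m); z points along the fingers, y is the direction in which the jaws open and shut (so a half turn about z gives the same grasp; the last joint's range is limited). The gripper opens to 85 mm and grips with 20 to 120 N. Pads are 22 mm wide; open, the fingers measure 114 mm over their backs; the gripper's body (76 mm by 85 mm) begins 54 mm behind the grasp point. The pads swing forward as they close: fully open they stand 13 mm farther back than shut.
Start: joints at [-1.309, 0.181, 1.607, -0, 1.354, -0.206], TCP at [0.259, -0.513, 0.231] pointing down, gripper open.
Joint ranges: [-2.99, 2.99], [-0.89, 2.07], [0.3, 2.58], [-1.14, 4.28], [0, 2.63], [-3.12, 3.12]. Speed limits (rad/s): [2.57, 2.57, 3.01, 3.14, 3.14, 3.14].

## Interface

Orientations are given as a unit quaternion [w, x, y, z].
In Python, from bench import monitor, imaging, order, spotter, ctrl gives the robot as it stands.
- The arm moves only by the shell command python3 -m pendant 'ROWS'. ROWS is JSON, a list that holds one entry, the list of rows, each a list of 5 numbers: the shift along the world's x, y, z in mm, then the turn about the world's z in degrees, then the finger opening in mm, from 0 to 85.4. A call has 1 to 8 rows; each row shifts and turns the commanded pose from where the row before left it; what a row does not reach is not made up. A row lasts 1/8 s, in which the tool goes at most 62.5 mm and 10.7 degrees, less where a joint would pass 70% of its speed; a pose out of reach is approached as far as the arm can. A call with a gripper value outside its range is refused whole. The fingers move at their own pace and stop on an object; the grip force is fixed at half the most. Time passes only in rows, so rows that do not move let the fingers close. It gives the time, the measured TCP pose, the force and the opening at its end, in the units of the state.
- monitor.get_obs(): the state, without advancing time (a new reading comes with each control period).
- imaging.camera(name): name is "scene" or "top" or "wrist"; returns a dict with "img" (420x560x3 uint8, red, green, blue), "vfov" (degrees; the focal length in pixels is half the picture's height over the tangent of half this angle, whatever the lens; pixels are square), "cx", "cy" (the principal point, pixels), "origin" and "orientation" of the camera in the world. Camera axes: x right, y down, z forward; pixel columns grow to the right and rows downward; lengths in m; the calibration is good to about 2 mm. A picture is of the moment at which its call begins. There is no depth.
- order.hand_in(): hands the job in, once; it reports no verdict.
Trained networks look in the newest picture that a camera, given by its name, has taken for a name from the list of things; names that differ only in an ending like _2 or _b are one class to them, and where a whole thing is asked for, a point or a joint stands for the part that bears it (a point fixed in the world has none). Each returns a list of dicts, best first, with "confidence" (0 to 1); they miss things now and then, are a little off and sometimes report something else, mostly with a low value. They report only what shows in the picture. A call takes as long as a camera call. They do not tell look-alikes from the thing itself.
- spotter.recognise(camera, thing): "at" ([x, y, z] in m, in the coordinates of the camera as it stood for that picture, good to about 4 mm: the middle of the surface that is visible of it).
- spotter.tip_of(camera, thing): "at" ([x, y, z] in m, in the coordinates of the camera as it stood for that picture, good to about 4 mm: a listed point, or the origin of a listed thing).
The state is a dict: "time_s": time; "q": joint angles; "dq": joint speeds; "joint_efforts": joint torques, N m; "eef_pos": TCP position; "eef_rot": TCP orientation; "wrist_force": force on the tool from outside, world axes, zero at the start; "torque": the same for the moment, N m; "opening": opening from 0.0 (shut) to 1.0 (fully open).
Only numpy, scipy, OpenCV 4.12 (cv2) and the standard library are available. Lean on these libraries where they do the work, as an engineer would, in place of code of your own. Each camera call takes 0.05 s, during which the arm holds its last target. There are 200 camera calls.

## Task

The backdrop of the little fold-up display board is leaning forward over its deck. Lift the orange assembly square off its hook on the tool stand, stand it with its long leg flat on the bare right half of the deck, and push it into the corner until both its outer faces touch, so that the backdrop stands square to the deck, without pushing the backdrop clearly past upright. Finish holding the square there in the gripper, pressed lightly against both deck and backdrop (the brace gets screwed on behind while you hold), and leave the loose things around undisturbed.

Things in the scene. Friction and masses are not known exactly. Their poses are not given: they have to be found in the camera images.
- square: Orange L-shaped assembly square, 16 mm thick (y), 0.13 to 0.2 kg, legs 34 mm wide. Origin: outer corner of the L (clipped by 6 mm), mid thickness. Long leg runs 140 mm along its -x (outer face z = 0), short leg 120 mm up +z (outer face x = 0). Starts hanging upright on the hook by the hole in its short leg, long leg lowest, level, about 70 mm above the table.
- square_hole (a point): Centre of the 20 mm hanging hole in the short leg, 96 mm above the long leg's outer face, 17 mm from the short leg's outer face; axes as the square's.
- square_grip (a point): Good place to take the square from above: a point in the long leg, 98 mm from the outer corner and 25 mm above its outer (lower) face, mid thickness; pinch across the 16 mm thickness. The short leg stands 64 mm away; the inner corner is filled 14 mm out and 8 mm up.
- stand: Oak tool stand fixed to the table: foot 130 x 110 x 18 mm, upright 70 mm wide, 218 mm high, front face 22 mm along its +x. Origin under the foot. Two steel pegs, 6 mm thick, stick out along its -x: the hook 172 mm up, and 90 mm up and 20 mm to -y a straight rest peg, ending at x = -49 mm, that only keeps the hanging square upright against its outer face.
- hook (a point): Point on the axis of the upper peg, where the square hangs at the start; axes as the stand's. 20 mm further along -x the peg turns up at 45 degrees, ending 26 mm out with its top 8 mm above the peg's axis. To come off, the square must be raised 9 mm (5 to 13 mm), then drawn at least 50 mm along the stand's -x.
- board: Fold-up display board fixed to the table, 200 mm deep (x) by 250 mm wide (y), deck top 16 mm above the table. Origin under its centre; +x points to the backdrop, z up. On its left half (y from +20 mm on) a cottage 50 mm high and two trees up to 61 mm high are fixed; the right half is bare.
- deck: The board's plywood deck; same origin and axes as the board; its upper surface is z = 16 mm.
- corner (a point): Point on the fold line, where the deck meets the foot of the backdrop's front face, in the middle of the stretch clear of hinges and scenery (clear for about 40 mm either side); axes as the board's, +x into the backdrop.
- fold (a joint): Angle of the backdrop about the fold line: 0 = square to the deck, positive = leaning forward over the deck (-x of the board), negative = past upright. Starts at 0.06 to 0.16 rad, can go to -0.35. Two stiff hinges hold it at any angle; moving it takes about 0.2 N m, a push of about 2 N at 110 mm height.
- backdrop: The backdrop: a plywood panel 250 mm wide, 125 mm high, 6 mm thick, painted sky and hills. Origin on the fold line in mid width, z up the panel, its front face is x = 0.
- glue_bottle: White glue bottle with red nozzle, 49 mm wide, 139 mm high, loose bystander; origin under its centre.
- red_pot: Small paint pot, red, white cap, 31 mm wide, 42 mm high, loose bystander; origin under its centre.
- yellow_pot: Small paint pot, yellow, white cap, 31 mm wide, 42 mm high, loose bystander; origin under its centre.
- sanding_block: Cork sanding block 35 x 64 x 22 mm, loose bystander; origin under its centre.
- goods_van: Brown model goods van 19 x 71 x 36 mm, loose bystander; origin under its centre.
There are look-alikes about, which are no part of the job. There is more than one size of the square; the one meant has the size given above.

How it is judged:
On the way:
1. the square is off the hook and carried by the gripper (distance between square_hole and hook above 0.045 m and height (world z) of square above 0.03 m and contact force between square and stand below 0.05 N and contact force between the fingers and square above 1 N), for 0.2 s.
At the end, for the whole second after the job is handed in: Gripper holds the square (over 2 N), which presses deck and backdrop (over 1 N each): corner within 4 mm of the fold line, 3 mm of the deck, 60 mm of the corner point along the fold; upright within 0.03, in line with the board within 0.06 rad; backdrop square within 0.025 rad; all still (contact force between the fingers and square above 2 N and contact force between square and deck above 1 N and contact force between square and backdrop above 1 N and value of joint fold between -0.025 and 0.025 rad and angle between square's own z axis and vertical below 0.03 rad and x of square in the frame of corner above -0.004 m and z of square in the frame of corner between -0.003 and 0.003 m and angle between the x axis of square and the x axis of board, either way round below 0.06 rad and linear speed of square below 0.01 m/s and y of square in the frame of corner between -0.06 and 0.06 m); the arm keeps its last pose, push and grip.
It fails at once if the backdrop is pushed clearly past upright (more than 0.07 rad) (value of joint fold below -0.07 rad).
It fails at once if a loose bystander is moved more than 30 mm (distance of any of glue_bottle, red_pot, yellow_pot, sanding_block, goods_van from where it was at the start of the episode above 0.03 m).
It also fails if it takes over 45 s, if anything falls off the work surface, if the arm or the gripper's body presses on something with over 40 N, if the wrist force passes 120 N, or if a joint passes its speed limit or range.

## Working session

There is one attempt and no reset: what is moved stays moved. The work goes in short steps, Python scripts to look and compute and a shell command to move; the robot and the scene stay as the last step left them, time stands still between calls to the robot, and variables do not carry over. Pictures are saved under pics/ and viewed, about 8 in all and at most 12, crops included, and the job is handed in when it is done.

```bash
ls; mkdir -p pics
cat > h.py <<'E'
import numpy as np, cv2
from scipy.spatial.transform import Rotation as R
from bench import monitor, imaging, order, spotter, ctrl
def rot(q): return R.from_quat([q[1],q[2],q[3],q[0]]).as_matrix()
def cam(n,save=None):
    c=imaging.camera(n)
    if save: cv2.imwrite(f'pics/{save}.png',c['img'][:,:,::-1])
    c['R']=rot(c['orientation']) if len(np.shape(c['orientation']))==1 else np.array(c['orientation'])
    c['o']=np.array(c['origin']); c['f']=210/np.tan(np.radians(c['vfov'])/2)
    return c
def W(c,p): return c['o']+c['R']@np.array(p)
def px(c,w):
    p=c['R'].T@(np.array(w)-c['o']); return np.round([c['cx']+c['f']*p[0]/p[2],c['cy']+c['f']*p[1]/p[2]],1)
def ray(c,uv,z):
    d=c['R']@np.array([(uv[0]-c['cx'])/c['f'],(uv[1]-c['cy'])/c['f'],1]); return c['o']+d*(z-c['o'][2])/d[2]
def find(c,n,things,pts=True):
    for t in things:
        for k,f in (('rec',spotter.recognise),('tip',spotter.tip_of)):
            try: r=f(n,t)
            except Exception as e: print(t,k,e); continue
            for d in r[:3]: 
                w=W(c,d['at']); print(n,t,k,round(d['confidence'],2),np.round(w*1000,0),px(c,w))
E
python3 - <<'E'
from h import *
o=monitor.get_obs(); print({k:np.round(v,3) for k,v in o.items()})
ims=[]
for n in('scene','top'):
    c=cam(n,n+'0'); print(n,c['o'],c['f'],c['R'][:,2])
    find(c,n,['square','square_hole','square_grip','stand','hook','board','corner','backdrop','glue_bottle','red_pot','yellow_pot','sanding_block','goods_van'])
E
```

```text
pics
{'time_s': np.float64(0.0), 'q': array([-1.309,  0.182,  1.608, -0.   ,  1.354, -0.206]), 'dq': array([ 0.   , -0.001,  0.   , -0.001, -0.001, -0.001]), 'joint_efforts': array([-1.0000e-03, -4.4487e+01, -3.5134e+01, -0.0000e+00,  9.0000e-03,
       -0.0000e+00]), 'eef_pos': array([ 0.259, -0.513,  0.23 ]), 'eef_rot': array([-0.001,  0.973,  0.232, -0.   ]), 'wrist_force': array([-0.072, -0.527,  0.874]), 'torque': array([ 0.038,  0.015, -0.023]), 'opening': np.float64(1.003)}
scene [-0.31206917  0.85143756  0.92010672] 515.977888576399 [ 0.53831379 -0.64623188 -0.54092757]
scene square rec 0.7 [ 532. -179.   99.] [290.4 196.9]
scene square rec 0.49 [647. -56.  27.] [235.7 219.7]
scene square tip 0.87 [ 545. -251.   64.] [301.6 196. ]
scene square tip 0.57 [645. -43.   1.] [233.6 228.6]
scene square tip 0.53 [ 544. -235.  166.] [299.3 169.6]
scene square_hole rec 0.88 [ 533. -184.  103.] [291.  195.1]
scene square_hole rec 0.75 [643. -53.  24.] [235.8 221.4]
scene square_hole tip 0.91 [ 541. -241.  164.] [301.3 169.8]
scene square_hole tip 0.61 [646. -46.  67.] [233.  210.3]
scen
[... 3043 characters left out ...]
141.  15.] [193.6 159.2]
top glue_bottle rec 0.77 [ 596. -389.   81.] [396.9 179.3]
top glue_bottle rec 0.2 [ 535. -205.  101.] [325.5 200.6]
top red_pot rec 0.48 [553. 137.  12.] [194.2 193.5]
top red_pot rec 0.42 [ 545. -422.   41.] [404.4 200.8]
top red_pot tip 0.72 [ 544. -425.    1.] [400.7 202.3]
top yellow_pot rec 0.49 [ 498. -392.   39.] [392.8 218.1]
top yellow_pot rec 0.27 [638. 138. 140.] [184.3 152.5]
top sanding_block rec 0.69 [349. 148.  20.] [186.3 270.5]
top sanding_block rec 0.64 [ 535. -204.   97.] [324.9 200.7]
top sanding_block tip 0.63 [346. 150.   1.] [187.  270.8]
top goods_van rec 0.77 [316. 231.  30.] [153.  283.1]
top goods_van tip 0.6 [316. 237.  -3.] [154.3 281.4]
```

Run:
```python
import cv2
s=cv2.imread('pics/scene0.png')[120:360,140:400]; t=cv2.imread('pics/top0.png')[110:310,130:430]
cv2.imwrite('pics/s1.png',cv2.resize(s,None,fx=2.5,fy=2.5,interpolation=2)); cv2.imwrite('pics/t1.png',cv2.resize(t,None,fx=2.6,fy=2.6,interpolation=2))
```

```text
(no output)
```

View pics/s1.png

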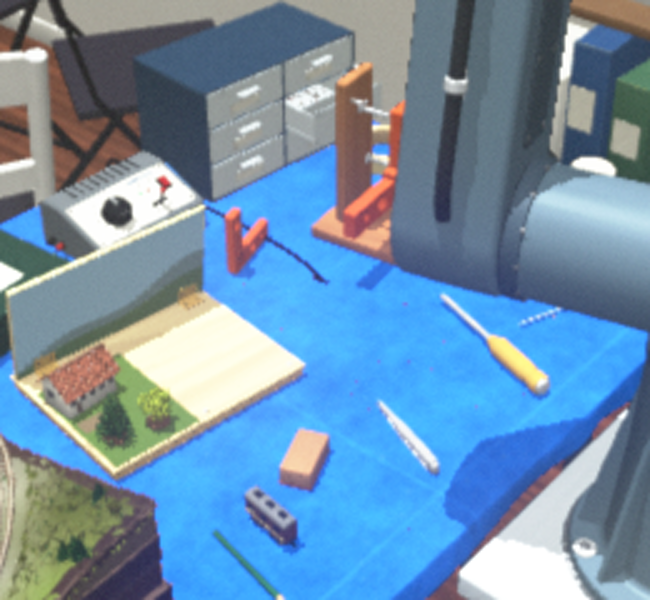

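View pics/t1.png

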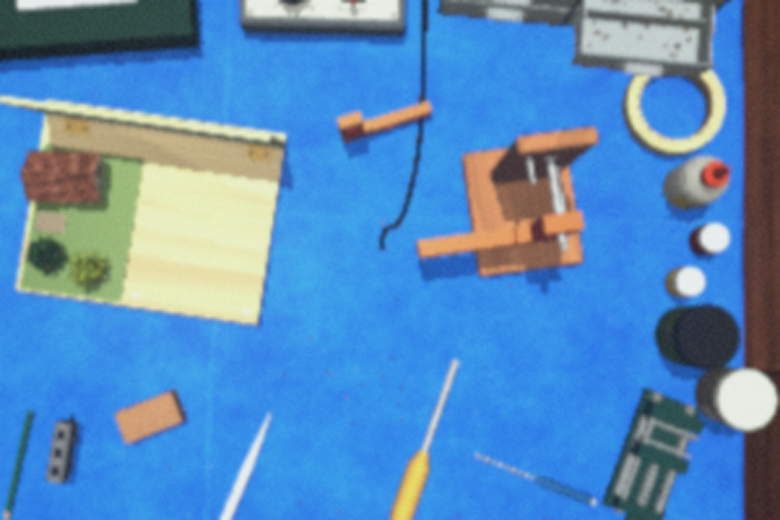

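The scene view shows the big orange square on the stand (crop about (370,200)), with the small look-alike free-standing on the table at about (240,240). The top view shows the square's long leg running from (580,222) to (420,248), roughly along world +y. The bare half of the board is on its right. Next I'll move above the grip point.

```bash
python3 -m pendant '[[[34,44,0,9,60],[34,44,0,9,60],[34,44,0,9,60],[34,44,0,9,60],[34,44,0,9,60],[34,44,0,9,60],[34,44,0,9,60],[34,44,0,8,60]]]'
python3 -m pendant '[[[0,0,0,0,60],[0,0,0,0,60]]]'
python3 - <<'E'
from h import *
o=monitor.get_obs(); print(o['eef_pos'],o['eef_rot'],o['q'],o['wrist_force'])
for n in('wrist','top','scene'):
    c=cam(n,n+'1'); print(n,c['o'],c['R'][:,2])
    find(c,n,['square','square_hole','square_grip','hook'])
E
```

```text
time_s: 3.7
eef_pos: [0.5323, -0.1597, 0.2316]
eef_rot: [0.0, 0.656, 0.755, 0.0]
wrist_force: [0.3, 0.1, 0.7]
opening: 0.709
time_s: 3.95
eef_pos: [0.5311, -0.1612, 0.2312]
eef_rot: [-0.0, 0.657, 0.754, -0.0]
wrist_force: [-0.2, 0.4, -0.3]
opening: 0.704
[ 0.53114806 -0.16121044  0.23115081] [-9.26577977e-05  6.57306953e-01  7.53622898e-01 -2.96073016e-04] [-5.08209063e-01  1.36956207e-01  1.65741635e+00 -5.54566697e-04
  1.34752429e+00 -6.44403030e-01] [-0.19459967  0.37074806 -0.25394048]
wrist [ 0.52058108 -0.08988767  0.37399413] [ 0.03924878 -0.28058653 -0.95902593]
wrist square rec 0.98 [647. -64.  26.] [416.8  99.5]
wrist square rec 0.64 [ 539. -215.  110.] [281.9 268.4]
wrist square tip 0.89 [642. -39.   2.] [409.6  73.4]
wrist square tip 0.64 [ 547. -254.   67.] [284.6 287.1]
wrist square_hole rec 0.96 [ 537. -217.  111.] [279.4 270.9]
wrist square_hole rec 0.55 [647. -61.  22.] [415.6  97. ]
wrist square_hole tip 0.66 [644. -51.  68.] [436.1  81.2]
wrist square_hole tip 0.56 [ 544. -239.  167.] [284.7 337. ]
wrist square_grip rec 0.76 [ 535. -215.  108.] [277.8 267.6]
wrist
[... 1085 characters left out ...]
.] [236.3 220.3]
scene square rec 0.71 [ 526. -140.   93.] [283.5 204.5]
scene square tip 0.68 [647. -38.  -3.] [232.  230.1]
scene square tip 0.64 [641. 111.  15.] [196.1 248.7]
scene square_hole rec 0.63 [643. -58.  23.] [237.1 221.1]
scene square_hole rec 0.51 [ 524. -144.   93.] [285.  204.2]
scene square_hole tip 0.52 [645. -44.  65.] [232.6 211.3]
scene square_grip rec 0.71 [649. -53.  25.] [234.5 220.6]
scene square_grip rec 0.56 [ 528. -144.   94.] [283.8 203.5]
scene square_grip tip 0.76 [ 534. -154.   95.] [284.5 200.9]
scene square_grip tip 0.58 [668. -99.  18.] [240.6 213.9]
scene hook rec 0.6 [ 604. -205.   94.] [277.8 187.2]
scene hook tip 0.84 [ 547. -237.  168.] [299.2 168.4]
```

View pics/wrist1.png

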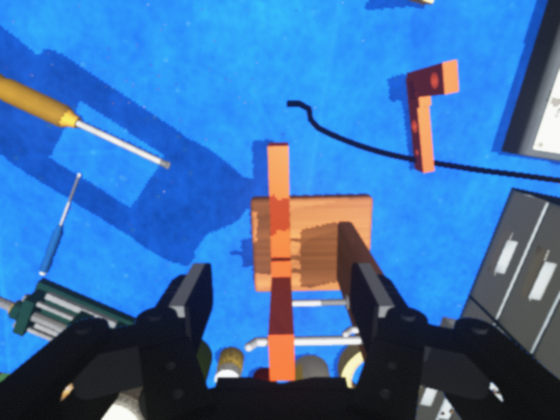

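The wrist view shows the long leg's top face nearly aligned with the image rows' normal. Its centreline runs from about (278.5,145) to (280.5,262), between the open fingers.

```bash
cat > leg.py <<'E'
from h import *
def leg(n,img,c,z,r0,r1):
    h=cv2.cvtColor(img,cv2.COLOR_RGB2HSV); m=(h[...,1]>170)&((h[...,0]<9)|(h[...,0]>172))&(h[...,2]>90)
    return m
E
python3 - <<'E'
from leg import *
c=cam('wrist'); m=leg('wrist',c['img'],c,.104,0,0)
P=[]
for v in range(140,275,5):
    u=np.where(m[v,255:310])[0]+255
    if len(u)>8: P.append((u.min(),u.max()+1,v,len(u)))
print(P)
A=np.array([ray(c,((a+b)/2,v),.104) for a,b,v,_ in P if 14<b-a<28]); 
k=np.polyfit(A[:,1],A[:,0],1); print('dx/dy',k[0],np.degrees(np.arctan(k[0])),'x at y=-.16',np.polyval(k,-.16),A[0],A[-1])
o=monitor.get_obs();q=o['eef_rot'];print(o['eef_pos'],'jaw yaw',2*np.degrees(np.arctan2(q[2],q[1]))-90)
print('hole-based',px(c,[.543,-.239,.167]))
E
```

```text
[(np.int64(270), np.int64(288), 200, 17), (np.int64(270), np.int64(289), 205, 19), (np.int64(270), np.int64(289), 210, 19), (np.int64(270), np.int64(289), 215, 19), (np.int64(270), np.int64(289), 220, 19), (np.int64(270), np.int64(289), 225, 19), (np.int64(272), np.int64(290), 260, 18)]
dx/dy -0.16453963862185372 -9.343705510355685 x at y=-.16 0.5290402922891316 [ 0.52877881 -0.15872564  0.104     ] [ 0.53736366 -0.20988578  0.104     ]
[ 0.53131974 -0.16123001  0.23131015] jaw yaw 7.801151995031631
hole-based [283.5 337.3]
```

```bash
python3 -m pendant '[[[-1,3,-20,1.5,60],[0,0,-35,0,60],[0,0,-35,0,60],[0,0,-35,0,60],[0,0,-20,0,60],[0,0,-11,0,60],[0,0,0,0,60],[0,0,0,0,60]]]'
python3 - <<'E'
from h import *
c=cam('wrist','wrist2'); find(c,'wrist',['square_grip','square'])
print(monitor.get_obs()['eef_pos'])
o=monitor.get_obs(); print(px(c,o['eef_pos']),px(c,o['eef_pos']+[0,0,.019+.009]))
E
```

```text
time_s: 6.35
eef_pos: [0.5311, -0.1586, 0.0764]
eef_rot: [0.001, 0.647, 0.762, 0.0]
wrist_force: [0.7, 0.3, -0.1]
opening: 0.696
wrist square_grip rec 0.97 [652. -74.  27.] [532.2 125.8]
wrist square_grip rec 0.81 [ 527. -142.  101.] [280.8 264.8]
wrist square_grip tip 0.87 [ 531. -157.   93.] [283.8 291.6]
wrist square_grip tip 0.63 [ 662. -101.   19.] [521.8 175.3]
wrist square rec 0.91 [ 528. -144.   99.] [280.8 267.7]
wrist square rec 0.62 [651. -77.  26.] [525.8 129.3]
wrist square tip 0.85 [643. -41.   1.] [505.7  61.4]
[ 0.53068296 -0.15842321  0.07597984]
[281.8 275.5] [282.2 309.7]
```

View pics/wrist2.png

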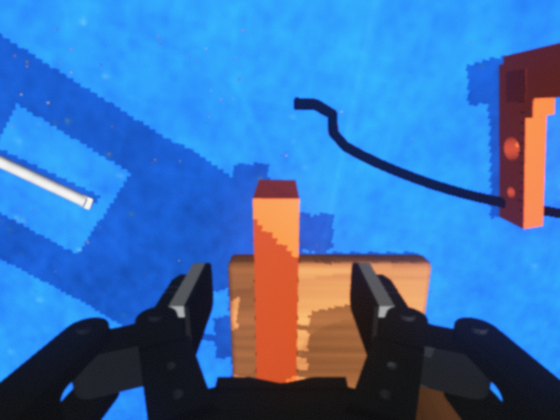

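The leg is centred between the fingers at about column 277, against gripper centre 282, so it is about 1.5 mm off. I'll correct that and close.

```bash
python3 -m pendant '[[[-1.5,0,-1,0,60],[0,0,0,0,40],[0,0,0,0,25],[0,0,0,0,0],[0,0,0,0,0],[0,0,0,0,0],[0,0,0,0,0],[0,0,0,0,0]]]'
```

```text
time_s: 7.6
eef_pos: [0.5288, -0.1582, 0.0743]
eef_rot: [-0.0, 0.647, 0.762, -0.0]
wrist_force: [0.4, 1.2, 0.4]
opening: 0.177
```

```bash
python3 -m pendant '[[[0,0,3,0,0],[0,0,3,0,0],[0,0,3,0,0],[0,0,0,0,0],[0,0,0,0,0]]]'
python3 - <<'E'
from h import *
print(monitor.get_obs()['eef_pos'])
c=cam('scene'); find(c,'scene',['square','square_hole','hook'])
c=cam('wrist'); find(c,'wrist',['square_hole'])
E
```

```text
time_s: 8.22
eef_pos: [0.5288, -0.1582, 0.0833]
eef_rot: [0.0, 0.647, 0.762, 0.0]
wrist_force: [0.1, 1.0, -1.9]
opening: 0.177
[ 0.52881203 -0.15820129  0.08330544]
scene square rec 0.77 [646. -56.  23.] [235.9 220.9]
scene square rec 0.6 [ 522. -124.  100.] [281.2 205.2]
scene square tip 0.61 [648. -40.   3.] [232.3 228.3]
scene square tip 0.57 [ 580. -229.    0.] [288.5 211.5]
scene square_hole rec 0.69 [ 519. -126.  100.] [282.3 205. ]
scene square_hole rec 0.63 [644. -55.  24.] [236.2 221.1]
scene square_hole tip 0.81 [646. -49.  67.] [233.7 209.8]
scene hook rec 0.73 [ 600. -184.   18.] [274.8 210.6]
wrist square_hole rec 0.97 [ 528. -143.  111.] [288.8 272.6]
wrist square_hole rec 0.81 [652. -71.  25.] [525.6 120. ]
wrist square_hole rec 0.66 [ 599. -184.   18.] [380.6 281.7]
```

The wrist carries about 1.9 N, which is the square's weight, so it hangs free. I'll draw it out while watching the force.

```bash
python3 -m pendant '[[[-7,-1.1,0,0,0],[-7,-1.1,0,0,0],[-7,-1.1,0,0,0],[-7,-1.1,0,0,0]]]'; python3 -m pendant '[[[-10,-1.6,0,0,0],[-10,-1.6,0,0,0],[-15,-2.4,0,0,0],[-15,-2.4,0,0,0],[0,0,0,0,0]]]'
```

```text
time_s: 9.22
eef_pos: [0.5002, -0.1628, 0.0833]
eef_rot: [0.0, 0.648, 0.762, -0.0]
wrist_force: [-0.7, 1.1, -0.6]
opening: 0.174
time_s: 9.85
eef_pos: [0.4495, -0.1706, 0.0832]
eef_rot: [-0.0, 0.648, 0.762, -0.0]
wrist_force: [0.1, -0.1, -0.5]
opening: 0.175
```

```bash
python3 -m pendant '[[[0,40,30,0,0],[0,40,30,0,0],[10,40,10,10,0],[10,40,0,10,0],[10,40,0,10,0],[10,40,0,10,0],[10,40,0,10,0],[6,22,0,10,0]]]';python3 -m pendant '[[[0,0,0,10,0],[0,0,0,3,0],[0,0,0,0,0],[0,0,0,0,0]]]'
python3 - <<'E'
from h import *
o=monitor.get_obs();q=o['eef_rot'];print(o['eef_pos'],'tool yaw',2*np.degrees(np.arctan2(q[2],q[1])),o['wrist_force'])
for n in('wrist','top','scene'):
    c=cam(n,n+'3')
    find(c,n,['square','square_hole','square_grip','corner','backdrop','board'])
ims=[cv2.imread(f'pics/{n}3.png') for n in('wrist','top','scene')]
t=cv2.resize(ims[1][110:270,130:330],None,fx=2,fy=2); s=cv2.resize(ims[2][150:310,120:320],None,fx=2,fy=2)
im=np.zeros((420+320,960,3),np.uint8)
cv2.imwrite('pics/c3.png',np.hstack([t,s]));
E
```

```text
time_s: 10.85
eef_pos: [0.5073, 0.1334, 0.1534]
eef_rot: [0.0, 0.176, 0.984, 0.0]
wrist_force: [-0.2, -0.5, -1.8]
opening: 0.178
time_s: 11.35
eef_pos: [0.5069, 0.1314, 0.1533]
eef_rot: [0.0, 0.068, 0.998, 0.0]
wrist_force: [0.2, 0.1, -1.5]
opening: 0.173
[0.50691191 0.13135098 0.15332316] tool yaw 172.23073898171666 [ 0.16037173  0.10405171 -1.51907032]
wrist square rec 0.95 [493. 137. 181.] [292.4 277. ]
wrist square_hole rec 0.98 [495. 133. 180.] [281.4 281.8]
wrist square_grip rec 0.63 [491. 132. 181.] [277.8 272. ]
wrist square_grip rec 0.37 [520. 187.  16.] [350.1 206.9]
wrist square_grip tip 0.94 [506. 132. 170.] [283.3 295.8]
wrist corner rec 0.81 [522. 188.  14.] [350.4 208. ]
wrist corner rec 0.28 [490. 133. 183.] [280.8 272.8]
wrist backdrop rec 0.73 [638. 137.  65.] [310.  373.2]
wrist backdrop tip 0.32 [559. 156.   2.] [315.9 248.8]
wrist board rec 0.81 [522. 187.  22.] [350.9 211.4]
wrist board tip 0.67 [558. 155.   2.] [315.3 247.4]
top square rec 0.82 [653. -75.  27.] [273.8 157.9]
top square rec 0.74 [574. 111. 189.] [190.1 176.8]
top square tip 0.87 [603. 114. 147.]
[... 1656 characters left out ...]
e_grip rec 0.64 [651. -54.  28.] [234.4 219.3]
scene square_grip tip 0.63 [ 669. -102.   17.] [241.1 213.7]
scene square_grip tip 0.58 [511. 133. 170.] [218.6 224.4]
scene corner rec 0.67 [587. 176.  19.] [191.  266.5]
scene corner rec 0.17 [347. 160.  23.] [259.9 302.3]
scene corner tip 0.55 [641. 115.  17.] [195.  248.8]
scene backdrop rec 0.79 [642. 180.  78.] [174.8 241.8]
scene backdrop tip 0.89 [644. 147.  13.] [185.9 254.5]
scene backdrop tip 0.38 [ 545. -237.  172.] [299.7 167.6]
scene board rec 0.58 [571. 129. 184.] [203.5 210.8]
scene board rec 0.57 [585. 176.  19.] [191.6 266.7]
scene board tip 0.66 [564. 159.   0.] [202.  272.2]
scene board tip 0.61 [605. 123. 145.] [197.4 217.5]
```

View pics/wrist3.png

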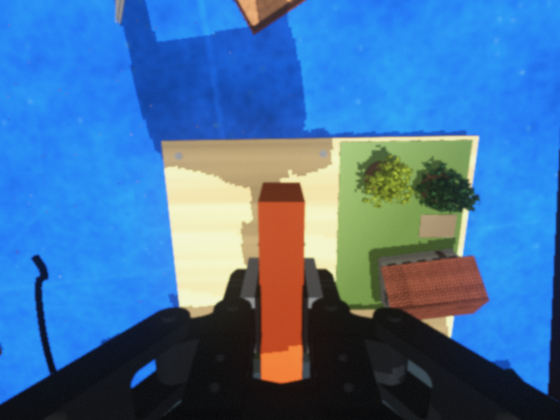

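View pics/c3.png

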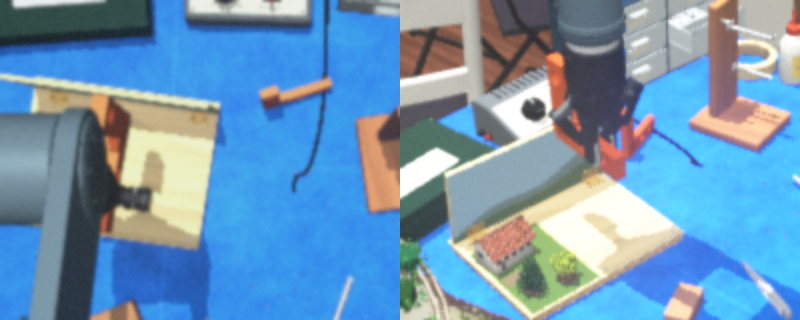

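The wrist view shows the square over the bare half, with the trees and cottage to its right. The board's near edge runs from (163,141) to (478,136). I'll compute the exact yaw from these.

Run:
```python
from h import *
c=cam('wrist')
a,b,d=[ray(c,p,.016) for p in((163,141),(478,136),(178,306))]
print(np.round(1000*np.array([a,b,d])))
v=a-b; print('near edge -> board x yaw',np.degrees(np.arctan2(v[1],v[0]))+90,np.linalg.norm(v))
w=d-a; print('right edge yaw',np.degrees(np.arctan2(w[1],w[0])))
n=np.array([np.cos(np.radians(-7.8)),np.sin(np.radians(-7.8)),0])
print('fold at', ((a+b)/2+.2*n), 'fold dist along n',((a+b)/2)@n+.2,'corner net', np.array([.643,.112,0])@n,np.array([.646,.143,0])@n)
c=cam('top');
# backdrop top edge & fold: t crop px
for p in((0,78),(219,105)): print('top edge front?',ray(c,(p[0]/2+130,p[1]/2+110),.14))
for p in((198,248),(31,112),(217,125)): print('deck',ray(c,(p[0]/2+130,p[1]/2+110),.016))
o=monitor.get_obs(); print(o['eef_pos']@n)
```

```text
[[446.  46.  16.]
 [476. 291.  16.]
 [592.  25.  16.]]
near edge -> board x yaw -6.8353863294831 0.2471782088808361
right edge yaw -7.920278291263069
fold at [0.65907891 0.14130273 0.016     ] fold dist along n 0.6338040210787387 corner net 0.6218507173104961 0.6206157780864471
top edge front? [0.6433578  0.26600133 0.14      ]
top edge front? [0.61781017 0.00622997 0.14      ]
deck [0.44695997 0.03960446 0.016     ]
deck [0.62383942 0.26886087 0.016     ]
deck [0.612617   0.01932527 0.016     ]
0.484269644432263
```

```bash
python3 -m pendant '[[[0,0,-30,0.5,0],[0,0,-30,0,0],[0,0,-30,0,0],[0,0,-20,0,0],[0,0,-10,0,0],[0,0,-5,0,0],[0,0,0,0,0],[0,0,0,0,0]]]'
python3 -m pendant '[[[0,0,-1,0,0],[0,0,0,0,0]]]'
python3 -m pendant '[[[0,0,-1,0,0],[0,0,0,0,0]]]'
python3 -m pendant '[[[0,0,-1,0,0],[0,0,0,0,0]]]'
```

```text
time_s: 14.4
eef_pos: [0.5075, 0.1314, 0.0291]
eef_rot: [0.001, 0.063, 0.998, 0.0]
wrist_force: [-0.7, 0.1, -0.9]
opening: 0.174
time_s: 14.65
eef_pos: [0.507, 0.1314, 0.0276]
eef_rot: [0.0, 0.063, 0.998, 0.0]
wrist_force: [-0.1, -0.1, -1.8]
opening: 0.172
time_s: 14.9
eef_pos: [0.5067, 0.1314, 0.0262]
eef_rot: [-0.0, 0.063, 0.998, -0.0]
wrist_force: [0.4, -0.6, -1.7]
opening: 0.175
time_s: 15.15
eef_pos: [0.5067, 0.1314, 0.0252]
eef_rot: [-0.0, 0.063, 0.998, -0.0]
wrist_force: [-0.3, 0.8, -0.8]
opening: 0.176
```

```bash
python3 -m pendant '[[[0,0,-1,0,0],[0,0,0,0,0]]]'
python3 -m pendant '[[[0,0,-1,0,0],[0,0,0,0,0]]]'
python3 -m pendant '[[[0,0,-0.7,0,0],[0,0,0,0,0]]]'
```

```text
time_s: 15.4
eef_pos: [0.5068, 0.1314, 0.0242]
eef_rot: [-0.0, 0.063, 0.998, -0.0]
wrist_force: [-0.3, 0.5, -2.1]
opening: 0.175
time_s: 15.65
eef_pos: [0.5067, 0.1314, 0.0232]
eef_rot: [-0.0, 0.063, 0.998, -0.0]
wrist_force: [-0.1, -0.3, -0.6]
opening: 0.18
time_s: 15.9
eef_pos: [0.5068, 0.1314, 0.0225]
eef_rot: [-0.0, 0.063, 0.998, 0.0]
wrist_force: [0.6, 0.3, -1.5]
opening: 0.176
```

Run:
```python
from h import *
c=cam('scene','scene4'); find(c,'scene',['square','corner'])
s=c['img'][170:290,140:290,::-1]; cv2.imwrite('pics/c4.png',cv2.resize(s,None,fx=5,fy=5,interpolation=2))
```

```text
scene square rec 0.81 [572. 135.  52.] [205.3 252. ]
scene square rec 0.72 [657. -86.  25.] [240.3 215. ]
scene square tip 0.97 [606. 122.  13.] [201.6 256.1]
scene square tip 0.65 [644. -39.  -0.] [232.8 229.7]
scene corner rec 0.94 [581. 204.  22.] [184.5 271.4]
scene corner tip 0.58 [642. 113.  14.] [195.2 249.2]
scene corner tip 0.45 [587. 120. 113.] [203.8 229.4]
```

View pics/c4.png

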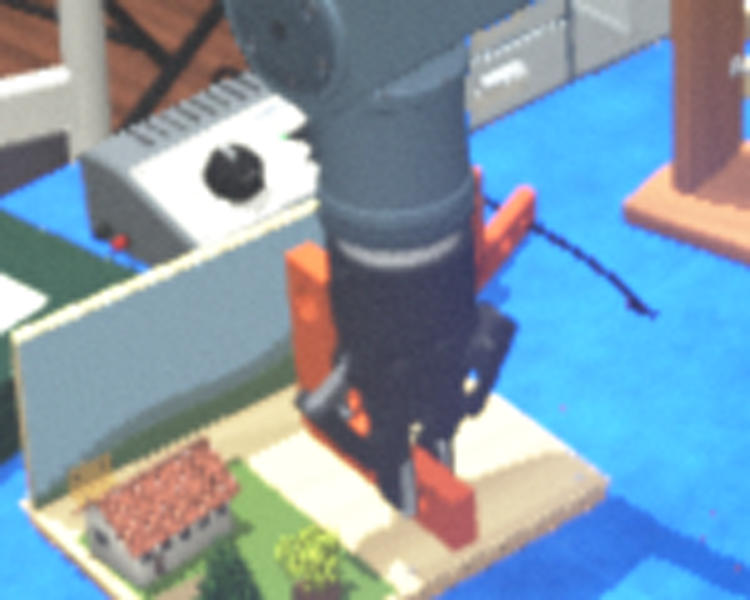

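The square stands just above the deck, about 37 mm short of the fold. I'll continue down until contact.

```bash
python3 -m pendant '[[[0,0,-0.8,0,0],[0,0,0,0,0]]]'
python3 -m pendant '[[[0,0,-0.8,0,0],[0,0,0,0,0]]]'
python3 -m pendant '[[[0,0,-0.8,0,0],[0,0,0,0,0]]]'
```

```text
time_s: 16.4
eef_pos: [0.5069, 0.1314, 0.0219]
eef_rot: [0.0, 0.063, 0.998, -0.0]
wrist_force: [-0.1, 0.5, -1.1]
opening: 0.175
time_s: 16.65
eef_pos: [0.5069, 0.1314, 0.0217]
eef_rot: [-0.0, 0.063, 0.998, -0.0]
wrist_force: [-3.1, -0.4, 6.7]
opening: 0.178
time_s: 16.9
eef_pos: [0.5069, 0.1314, 0.0217]
eef_rot: [-0.0, 0.063, 0.998, -0.0]
wrist_force: [-7.0, -1.5, 15.8]
opening: 0.18
```

Deck contact is made, with a stiffness of about 11 N/mm. I'll ease the press and slide forward along board +x.

```bash
python3 -m pendant '[[[0,0,-0,0,0],[0,0,1.0,0,0],[4,-0.5,0,0,0],[4,-0.5,0,0,0],[4,-0.5,0,0,0],[0,0,0,0,0]]]'
python3 -m pendant '[[[3,-0.4,0,0,0],[3,-0.4,0,0,0],[3,-0.4,0,0,0],[0,0,0,0,0]]]'
python3 -m pendant '[[[2,-0.26,0,0,0],[2,-0.26,0,0,0],[0,0,0,0,0]]]'
```

```text
time_s: 17.65
eef_pos: [0.519, 0.1301, 0.0218]
eef_rot: [-0.0, 0.063, 0.998, 0.0]
wrist_force: [-2.7, 0.3, 6.2]
opening: 0.18
time_s: 18.15
eef_pos: [0.5278, 0.1289, 0.0217]
eef_rot: [-0.0, 0.063, 0.998, 0.0]
wrist_force: [-4.5, 0.4, 7.4]
opening: 0.177
time_s: 18.52
eef_pos: [0.5308, 0.1285, 0.0218]
eef_rot: [-0.001, 0.063, 0.998, 0.0]
wrist_force: [-7.1, 0.4, 11.6]
opening: 0.175
```

```bash
python3 -m pendant '[[[2,-0.26,0.2,0,0],[2,-0.26,0.2,0,0],[0,0,0,0,0]]]'
python3 - <<'E'
from h import *
o=monitor.get_obs(); print(o['eef_pos'],o['wrist_force'],o['torque'])
for n in ('top','scene'):
    c=cam(n); find(c,n,['square','square_hole','corner','backdrop'])
c=cam('scene'); s=c['img'][190:270,140:240,::-1]; a=cv2.resize(s,None,fx=4,fy=5,interpolation=2)
c=cam('top'); s=c['img'][130:210,160:260,::-1]; b=cv2.resize(s,None,fx=4,fy=5,interpolation=2)
cv2.imwrite('pics/c5.png',np.hstack([a,b]))
E
```

```text
time_s: 18.9
eef_pos: [0.5351, 0.128, 0.0218]
eef_rot: [-0.001, 0.063, 0.998, 0.0]
wrist_force: [-4.3, 1.2, 6.5]
opening: 0.175
[0.53511656 0.12795243 0.02177174] [-4.27897403  1.17165414  6.45180169] [ 0.16160699  0.86831277 -0.03039957]
top square rec 0.69 [618. 107.  64.] [202.7 166.6]
top square rec 0.61 [657. -75.  25.] [273.9 156.6]
top square rec 0.49 [ 579. -224.   12.] [328.2 187.3]
top square tip 0.67 [633. 110.  16.] [205.2 164. ]
top square tip 0.61 [ 546. -426.    2.] [401.1 201.7]
top square tip 0.58 [615. 117. 113.] [194.8 164.5]
top square_hole rec 0.53 [617. 108.  62.] [202.6 167.2]
top square_hole rec 0.49 [659. -76.  23.] [274.4 156. ]
top square_hole tip 0.72 [653. -50.  67.] [264.2 154.7]
top square_hole tip 0.71 [617. 115. 113.] [195.8 163.7]
top square_hole tip 0.28 [ 544. -425.    1.] [400.7 202.3]
top corner rec 0.6 [573.  94.  15.] [210.3 186.4]
top corner tip 0.69 [640. 108.  16.] [206.  161.7]
top backdrop rec 0.57 [642. 147. 123.] [182.  152.5]
top backdrop tip 0.67 [645. 139.  17.] [194.5 159.4]
scene square rec 0.91 [604. 128.  50.] [199.3 246.7]
scene square tip 0.72 [635. 120.  14.] [195.2 251.1]
scene square tip 0.62 [646. -39.   2.] [232.4 228.9]
scene square tip 0.48 [ 547. -239.  168.] [299.3 168.2]
scene square_hole rec 0.61 [600. 127.  52.] [200.5 246.3]
scene square_hole rec 0.49 [642. -57.  24.] [237.  221.1]
scene square_hole tip 0.63 [644. -48.  68.] [234. 210.]
scene square_hole tip 0.6 [619. 117. 112.] [196.9 224.7]
scene corner rec 0.63 [576. 204.  21.] [186.  272.5]
scene corner tip 0.64 [643. 114.  16.] [194.5 248.5]
scene backdrop rec 0.66 [648. 200.  85.] [167.1 242.2]
scene backdrop tip 0.81 [650. 149.  18.] [183.8 252.8]
```

View pics/c5.png

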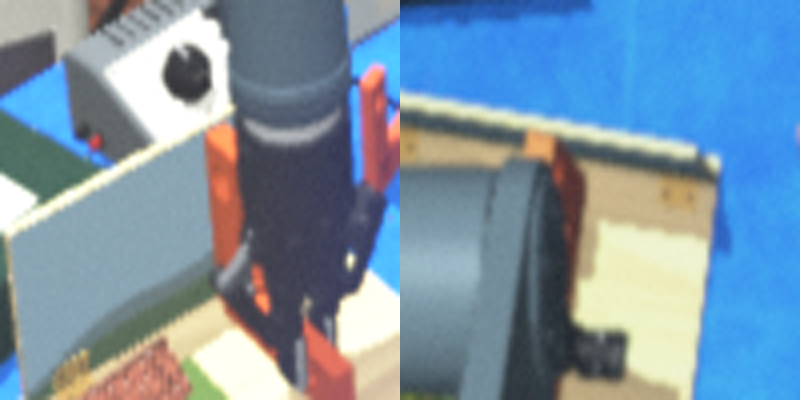

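The short leg's top now bears on the backdrop (scene crop about (215,140), top crop about (540,140)). Roughly 8–9 mm remain.

```bash
python3 -m pendant '[[[2,-0.26,0,0,0],[2,-0.26,0,0,0],[0,0,0,0,0]]]'
python3 -m pendant '[[[1.5,-0.2,0,0,0],[0,0,0,0,0]]]'
python3 -m pendant '[[[1,-0.13,0,0,0],[0,0,0,0,0]]]'
python3 - <<'E'
from h import *
print(monitor.get_obs()['torque'])
for n in ('top','scene'):
    c=cam(n); find(c,n,['square','square_hole','corner'])
E
```

```text
time_s: 20.27
eef_pos: [0.5391, 0.1274, 0.0218]
eef_rot: [-0.001, 0.063, 0.998, 0.0]
wrist_force: [-4.4, 0.7, 6.9]
opening: 0.176
time_s: 20.52
eef_pos: [0.5405, 0.1272, 0.0218]
eef_rot: [-0.001, 0.063, 0.998, 0.0]
wrist_force: [-5.5, 0.7, 6.5]
opening: 0.18
time_s: 20.78
eef_pos: [0.5413, 0.1271, 0.0218]
eef_rot: [-0.001, 0.063, 0.998, 0.0]
wrist_force: [-6.0, 1.1, 7.6]
opening: 0.172
[0.11479741 0.98142469 0.02293048]
top square rec 0.79 [657. -77.  27.] [274.5 156.5]
top square rec 0.56 [625. 105.  65.] [203.5 164. ]
top square tip 0.6 [644. -40.  -0.] [260.9 162.6]
top square tip 0.52 [637. 110.  17.] [205.1 162.6]
top square_hole rec 0.6 [657. -75.  27.] [274.  156.4]
top square_hole rec 0.56 [645. 149. 114.] [182.3 151.7]
top square_hole rec 0.54 [623. 107.  69.] [202.3 164.4]
top square_hole tip 0.8 [649. -52.  66.] [264.8 156.3]
top square_hole tip 0.58 [ 546. -428.    2.] [401.8 201.6]
top square_hole tip 0.47 [622. 115. 113.] [195.9 161.7]
top corner rec 0.78 [567.  94.  15.] [210.3 188.8]
top corner tip 0.63 [642. 109.  14.] [205.5 160.9]
scene square rec 0.74 [604. 131.  49.] [198.5 247.5]
scene square rec 0.62 [653. -57.  28.] [234.6 218.6]
scene square tip 0.8 [644. -39.   2.] [232.8 229.3]
scene square tip 0.66 [642. 120.  17.] [193.5 249.4]
scene square tip 0.15 [642. 112.  14.] [195.5 248.9]
scene square_hole rec 0.86 [605. 126.  49.] [199.7 246.5]
scene square_hole rec 0.69 [643. -56.  26.] [236.5 220.6]
scene square_hole rec 0.17 [518. 160.  18.] [213.  274.6]
scene square_hole tip 0.94 [625. 120. 111.] [194.7 224.7]
scene square_hole tip 0.6 [640. 118.  14.] [194.5 250.2]
scene square_hole tip 0.49 [641. -47.  66.] [234.5 211. ]
scene corner rec 0.51 [ 599. -205.   40.] [279.2 202.2]
scene corner tip 0.89 [643. 113.  14.] [195.2 248.9]
```

```bash
for i in 1; do :; done
python3 -m pendant '[[[0.7,-0.09,0,0,0],[0,0,0,0,0]]]'
python3 -m pendant '[[[0.7,-0.09,0,0,0],[0,0,0,0,0]]]'
python3 -m pendant '[[[0.7,-0.09,0,0,0],[0,0,0,0,0]]]'
```

```text
time_s: 21.72
eef_pos: [0.542, 0.127, 0.0218]
eef_rot: [-0.001, 0.063, 0.998, 0.0]
wrist_force: [-5.2, 0.6, 7.2]
opening: 0.173
time_s: 21.98
eef_pos: [0.5427, 0.1269, 0.0218]
eef_rot: [-0.001, 0.063, 0.998, 0.0]
wrist_force: [-5.0, 1.4, 6.6]
opening: 0.177
time_s: 22.22
eef_pos: [0.5434, 0.1269, 0.0218]
eef_rot: [-0.001, 0.063, 0.998, 0.0]
wrist_force: [-5.9, 0.8, 6.7]
opening: 0.174
```

```bash
python3 -m pendant '[[[0.7,-0.09,0,0,0],[0,0,0,0,0]]]'
python3 -m pendant '[[[0.7,-0.09,0,0,0],[0,0,0,0,0]]]'
python3 -m pendant '[[[0.7,-0.09,0,0,0],[0,0,0,0,0]]]'
```

```text
time_s: 22.48
eef_pos: [0.5438, 0.1268, 0.0218]
eef_rot: [-0.001, 0.063, 0.998, 0.0]
wrist_force: [-6.6, 1.0, 9.2]
opening: 0.174
time_s: 22.72
eef_pos: [0.5438, 0.1268, 0.0218]
eef_rot: [-0.002, 0.063, 0.998, 0.0]
wrist_force: [-9.7, 0.7, 12.2]
opening: 0.179
time_s: 22.98
eef_pos: [0.5438, 0.1268, 0.0218]
eef_rot: [-0.003, 0.063, 0.998, -0.0]
wrist_force: [-12.4, 1.0, 14.0]
opening: 0.177
```

The TCP has stopped at x = 0.5438 and the push force rises, so the corner has bottomed. Next I'll check how upright the backdrop and square are.

Run:
```python
from h import *
o=monitor.get_obs(); print(o['torque'],o['wrist_force'])
S={}
for n in ('top','scene','wrist'):
    c=cam(n,n+'6'); find(c,n,['square','square_hole','corner','backdrop','square_grip']); S[n]=c
n=np.array([np.cos(np.radians(-7.4)),np.sin(np.radians(-7.4)),0]); y=np.array([-n[1],n[0],0])
C=np.array([.643,.112,.016])
for k in('top','scene'):
    c=S[k]
    for a in (0,.05,-.05,.1):
        T=lambda s,h:px(c,C+y*s+(-n*np.sin(a)+np.array([0,0,1])*np.cos(a))*h)
        print(k,a,'top edge R',T(-.093,.125),'L',T(.157,.125),'bottom R',T(-.093,0),'L',T(.157,0))
a=cv2.resize(S['scene']['img'][185:275,130:240,::-1],(400,330),interpolation=2)
b=cv2.resize(S['top']['img'][135:185,140:250,::-1],(400,182),interpolation=2)
w=cv2.resize(S['wrist']['img'][:,:,::-1],(400,300)); w2=np.zeros((330,400,3),np.uint8); w2[:300]=w
b2=cv2.resize(S['top']['img'][135:185,140:250,::-1],(800,364)[:2],interpolation=2)[:270]
cv2.imwrite('pics/c6.png',np.vstack([np.hstack([a,w2]),b2]))
```

```text
[ 0.13906013  1.8317022  -0.009602  ] [-12.38367367   0.97097004  14.02267853]
top square rec 0.67 [655. -77.  24.] [274.6 157.3]
top square rec 0.43 [624. 106.  60.] [203.5 164.7]
top square tip 0.75 [640. -37.   1.] [260.  163.9]
top square tip 0.61 [643. 108.  11.] [206.2 161. ]
top square_hole rec 0.43 [626. 107.  59.] [203.3 164.1]
top square_hole tip 0.75 [649. -54.  68.] [265.7 156.3]
top square_hole tip 0.49 [625. 115. 113.] [195.9 160.3]
top corner tip 0.75 [646. 110.  12.] [205.6 159.7]
top backdrop rec 0.66 [647. 147. 108.] [183.4 151.5]
top backdrop tip 0.84 [649. 142.  14.] [193.4 158.1]
top backdrop tip 0.65 [ 544. -428.   -2.] [401.5 202.5]
top square_grip rec 0.46 [628. 104.  54.] [204.8 163.7]
top square_grip tip 0.81 [ 663. -103.   17.] [284.2 155. ]
scene square rec 0.72 [606. 130.  48.] [198.6 247.5]
scene square rec 0.53 [652. 201.  85.] [166.  241.7]
scene square rec 0.52 [646. -56.  26.] [235.8 220.2]
scene square tip 0.76 [646. -39.  -2.] [232.4 230. ]
scene square tip 0.69 [643. 116.  12.] [194.4 249.8]
scene square_hole rec 0.72 [643. -54.  26.] [236.2 220.7
[... 1075 characters left out ...]
dge R [233.9 156.8] L [129.5 140.6] bottom R [238.5 165.7] L [146.6 151.5]
top 0.05 top edge R [233.5 159.4] L [129.1 143.2] bottom R [238.5 165.7] L [146.6 151.5]
top -0.05 top edge R [234.3 154.2] L [130.  138.1] bottom R [238.5 165.7] L [146.6 151.5]
top 0.1 top edge R [233.1 162. ] L [128.7 145.8] bottom R [238.5 165.7] L [146.6 151.5]
scene 0 top edge R [219. 200.] L [139.8 234.2] bottom R [221.6 235.6] L [146.5 271.8]
scene 0.05 top edge R [220.3 200.9] L [141.  235.3] bottom R [221.6 235.6] L [146.5 271.8]
scene -0.05 top edge R [217.7 199.1] L [138.6 233.2] bottom R [221.6 235.6] L [146.5 271.8]
scene 0.1 top edge R [221.7 201.9] L [142.3 236.5] bottom R [221.6 235.6] L [146.5 271.8]
```

View pics/c6.png

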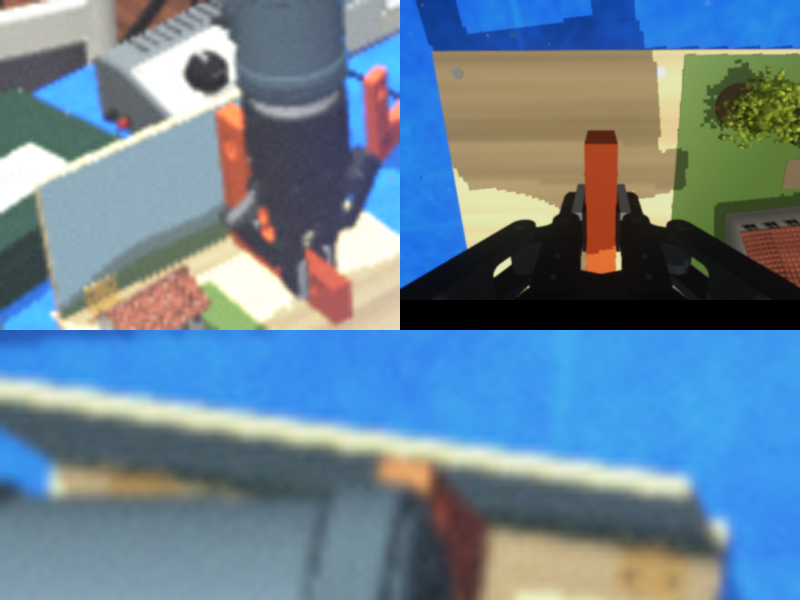

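The short leg lies against the backdrop. By eye, the backdrop may still lean forward by about 0.02 rad, so I'll fit its edges to sub-pixel accuracy.

```bash
cat > lean.py <<'E'
from h import *
from scipy.optimize import brentq
def lean(files=None):
    ims=[cam('top') for _ in range(3)]; c=ims[0]; g=np.mean([i['img'] for i in ims],0)
    n=np.array([np.cos(np.radians(-7.4)),np.sin(np.radians(-7.4)),0]); y=np.array([-n[1],n[0],0])
    C=np.array([.643,.112,.016])
    yel=g[...,0]-g[...,2]            # cream/wood high, grey & blue low
    def cross(u,r0,r1,lo2hi):
        s=yel[r0:r1,u]; 
        th=(s.max()+s.min())/2
        for i in range(len(s)-1):
            a,b=s[i]-th,s[i+1]-th
            if (a<0<=b) if lo2hi else (a>=0>b): return r0+i+a/(a-b)+.0
    res=[]
    for u in list(range(150,188,4))+list(range(212,232,2)):
        # predicted rows by interpolation in s
        def row(u,h,a):
            f=lambda s:px2(c,C+y*s+(-n*np.sin(a)+np.array([0,0,1])*np.cos(a))*h)
            s=brentq(lambda s:f(s)[0]-u,-.15,.2); return f(s)[1]
        t0=row(u,.125,0); b0=row(u,0,0)
        # front top edge: cream -> grey going down
        top=cross(u,int(t0)-5,int(t0)+6,False)
        bot=cross(u,int(b0)-4,int(b0)+5,True) if 212<=u else None
        res.append((u,top,t0,row(u,.125,.05),bot,b0))
    return res
def px2(c,w):
    p=c['R'].T@(np.array(w)-c['o']); return c['cx']+c['f']*p[0]/p[2],c['cy']+c['f']*p[1]/p[2]
if __name__=='__main__':
    R_=lean(); 
    off=np.median([r[4]-r[5] for r in R_ if r[4] is not None]); print('fold row offset',off,[round(r[4]-r[5],2) for r in R_ if r[4] is not None])
    for r in R_:
        if r[1] is not None: print(r[0],round(r[1],2),'raw a',round((r[1]-r[2])/(r[3]-r[2])*.05,3),'rel a',round((r[1]-r[2]-off*1.13)/(r[3]-r[2])*.05,3))
E
python3 lean.py
```

```text
fold row offset 0.25406181354931334 [np.float64(0.41), np.float64(0.27), np.float64(0.28), np.float64(0.41), np.float64(0.24), np.float64(0.23), np.float64(0.17), np.float64(0.31), np.float64(0.06), np.float64(-0.22)]
```

```bash
sed -i "s/yel=g\[...,0\]-g\[...,2\].*/yel=np.maximum(g[...,0]-g[...,2],-15)/" lean.py; python3 lean.py
python3 - <<'E'
from h import *
c=cam('top'); print((c['img'][150:172,222].astype(int)).tolist())
E
```

```text
fold row offset 0.480348065939296 [np.float64(0.61), np.float64(0.47), np.float64(0.54), np.float64(0.65), np.float64(0.49), np.float64(0.44), np.float64(0.45), np.float64(0.49), np.float64(0.24), np.float64(0.08)]
150 145.82 raw a 0.038 rel a 0.028
154 146.45 raw a 0.039 rel a 0.028
158 147.11 raw a 0.039 rel a 0.029
162 147.51 raw a 0.035 rel a 0.025
166 148.24 raw a 0.037 rel a 0.027
170 148.69 raw a 0.034 rel a 0.024
174 149.41 raw a 0.036 rel a 0.026
178 149.9 raw a 0.034 rel a 0.023
182 150.47 raw a 0.033 rel a 0.022
186 151.12 raw a 0.033 rel a 0.023
212 154.76 raw a 0.026 rel a 0.016
214 155.18 raw a 0.028 rel a 0.018
216 155.37 raw a 0.026 rel a 0.016
218 155.53 raw a 0.023 rel a 0.013
220 156.07 raw a 0.027 rel a 0.017
222 156.3 raw a 0.026 rel a 0.016
224 156.47 raw a 0.023 rel a 0.013
226 156.78 raw a 0.023 rel a 0.013
228 157.18 raw a 0.025 rel a 0.015
230 157.36 raw a 0.023 rel a 0.012
[[64, 165, 239], [66, 165, 239], [94, 172, 236], [161, 203, 224], [220, 231, 212], [224, 229, 197], [171, 178, 154], [103, 116, 116], [75, 92, 105], [72, 90, 101], [66, 83, 92], [66, 80, 85], [59, 71, 74], [78, 83, 76], [136, 127, 102], [175, 161, 127], [192, 174, 135], [197, 178, 137], [200, 180, 140], [199, 179, 138], [198, 179, 138], [208, 193, 150]]
```

```bash
cat > lean2.py <<'E'
from lean import *
ims=[cam('scene') for _ in range(4)]; c=ims[0]; g=np.mean([i['img'] for i in ims],0)
n=np.array([np.cos(np.radians(-7.4)),np.sin(np.radians(-7.4)),0]); y=np.array([-n[1],n[0],0]); C=np.array([.643,.112,.016])
yel=np.maximum(g[...,0]-g[...,2],-30)
P=[]
for r in range(240,267):
    u0=139.8+(r-234.2)*.178; a0=int(u0)-3; s=yel[r,a0:a0+9]; i=s.argmax(); th=(s.max()+s[i:].min())/2
    j=next((k for k in range(i,8) if s[k]>=th>s[k+1]),None)
    pk=(s-s.min()); pk=pk**2; cen=a0+(pk*np.arange(9)).sum()/pk.sum()
    if j is not None: P.append((r,a0+j+(s[j]-th)/(s[j]-s[j+1]),cen))
P=np.array(P); 
for col in (1,2):
    k=np.polyfit(P[:,0],P[:,col],1); res=P[:,col]-np.polyval(k,P[:,0]); m=abs(res)<.6; k=np.polyfit(P[m,0],P[m,col],1); print('slope',k,res.std(),m.sum())
for a in(-.05,0,.05,.1):
    T=lambda h:np.array(px2(c,C+y*.157+(-n*np.sin(a)+np.array([0,0,1])*np.cos(a))*h)); t,b=T(.11),T(.02); print(a,(t-b)[0]/(t-b)[1])
E
python3 lean2.py
python3 - <<'E'
import cv2
s=cv2.imread('pics/scene0.png')
E
```

```text
slope [ 0.18304683 96.9552404 ] 0.15546696205672306 26
slope [ 0.18908992 94.42926775] 0.29513233682343615 25
-0.05 0.20339177036184394
0 0.17691790703258672
0.05 0.14873465700899663
0.1 0.11851492785013454
```

The two edge fits bracket upright. The top view gives about +0.016 (roughly +0.007 after allowing for blur of the thin rim) and the scene view gives −0.011. The corner position agrees with the fold. I'll make one steadiness check and then hand in.

```bash
python3 -m pendant '[[[0,0,0,0,0],[0,0,0,0,0],[0,0,0,0,0]]]'
python3 - <<'E'
from h import *
o=monitor.get_obs(); print(o['wrist_force'],o['dq'],o['time_s']); print(order.hand_in())
E
```

```text
time_s: 25.55
eef_pos: [0.5438, 0.1268, 0.0218]
eef_rot: [-0.003, 0.063, 0.998, -0.0]
wrist_force: [-12.6, 0.7, 13.9]
opening: 0.174
[-12.63623529   0.70309024  13.85949753] [ 0.00082456 -0.00062151  0.00074173  0.00046251 -0.00055833 -0.00129399] 25.55
the job is handed in; nothing more can be done
None
```

I lifted the large orange square off its hook and set its long leg on the bare half of the deck. I then slid it into the corner until the arm stopped moving and the push force rose. It was handed in at 25.6 s, still held and pressed in place; no verdict came back.

**Final state:**
- **Stillness and forces:** the arm was still. The wrist read about 14 N down on the deck and 12.6 N along the push. After taking off sliding friction, I estimate about 6 N of that is on the backdrop.
- **Position:** the square's corner is at about (0.641, 0.114), within about 2 mm of the fold line I measured. Its yaw matches the board's to about 1°.

**Backdrop angle:** the two camera checks disagree slightly:

| View | Backdrop angle (rad) |
|---|---|
| Top | +0.016 (about +0.007 after a rough allowance for edge blur) |
| Scene | −0.011 |

Both are inside ±0.025, but each is only good to about 0.01 rad. I checked the square's own tilt only roughly, from the detected points, at about 0.01 rad.

**Loose things:** nothing I did came near them, but I took no separate measurement of them at the end.

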